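# Clamp bar blanks in a wedge-locked fixture

## Robot

A 6-joint arm with a two-finger parallel gripper is mounted at the origin on a cart in front of the work surface, level with it; the furniture and walls round the work are solid. World frame = base frame: x ahead of the robot, y to its left, z up, the work surface at z = 0. Lengths are in m, angles in rad, forces in N, time in s.
With the tool pointing down it reaches from about 0.25 to 0.775 m from the base axis. Payload 4 kg.
Tool frame: the origin (TCP) lies at the centre of the arm's flange, where the gripper is bolted on; the fingertips stand 199 mm ahead of it and the grasp point (between the pads) lies 180 mm ahead of it (robot.tcp_to_tips is the z of the fingertips in the tool frame, in m); z points along the fingers, y is the line along which they close (so a half turn about z gives the same grasp; the last joint's range is limited). The gripper opens to 94 mm and grips with 3 to 60 N. Pads are 16 mm wide; open, the fingers measure 119 mm over their backs; the gripper's body (75 mm by 177 mm) begins 78 mm behind the grasp point.
Start: joints at [1.108, 0.087, 1.371, -0, 1.684, -0.103], TCP at [0.194, 0.515, 0.405] pointing down, gripper open.
Joint ranges: [-3.1, 3.1], [-0.76, 2.03], [0.27, 2.55], [-1.08, 4.22], [0.17, 2.65], [-2.57, 2.57]. Speed limits (rad/s): [2.79, 2.79, 3.14, 3.14, 3.14, 3.14].

## Interface

Orientations are given as [roll, pitch, yaw] about the fixed x, y, z axes, in that order (R = Rz(yaw) Ry(pitch) Rx(roll)).
In Python, from bench import robot gives the robot as it stands.
- The arm moves only by the tool play_rows, never from a script. Its arguments are lists of equal length, an entry for each row: "translation": the shift along the tool's x, y, z scaled (see below), a list of three; "twist": the turn, a rotation vector about the tool's x, y, z scaled (see below), a list of three; "gripper": the opening, from -1 (shut) to 1 (fully open). A call has 1 to 8 rows; each row shifts and turns the commanded pose from where the row before left it, along the tool's axes as they then stand; what a row does not reach is not made up. The controller multiplies each number of a shift by 0.04 m and each number of a turn by 0.1 rad. A row lasts 1/10 s, in which the tool goes at most 50 mm and 8.59 degrees, less where a joint would pass 70% of its speed; a pose out of reach is approached as far as the arm can. A call with a number of a shift or a turn outside -1 to 1 is refused whole. A call with a gripper value outside its range is refused whole. The fingers move at their own pace and stop on an object; the grip force is fixed at half the most. Time passes only in rows, so rows that do not move let the fingers close. It gives the time, the measured TCP pose, the force, the opening and the grip force at its end, in the units of the state.
- robot.get_obs(): the state, without advancing time (a new reading comes with each control period).
- robot.snapshot(name): name is "side" or "top"; returns the picture (384x512x3 uint8, red, green, blue); there is no depth.
- robot.camera_model(name): a dict with "camera_matrix" (3x3 intrinsics, pixels), "k1" (the pictures are not rectified: a ray, as slopes to the right and down, at radius r is drawn at 1 + k1 r^2 times it, then the intrinsics apply), "rvec" (rotation vector, rad) and "tvec" (3), from world to camera coordinates, as OpenCV has them. Camera axes: x right, y down, z forward; pixel columns grow to the right and rows downward; lengths in m; the calibration is good to about 2 mm. A picture is of the moment at which its call begins. camera_model takes no time and is no camera call.
- robot.close_job(): hands the job in; it is judged then, once.
Trained networks look in the newest picture that a camera, given by its name, has taken for a name from the list of things; names that differ only in an ending like _2 or _b are one class to them, and where a whole thing is asked for, a point or a joint stands for the part that bears it (a point fixed in the world has none). Each returns a list of dicts, best first, with "score" (0 to 1); they miss things now and then, are a little off and sometimes report something else, mostly with a low value. They report only what shows in the picture. A call takes as long as a camera call. They do not tell look-alikes from the thing itself.
- robot.recognise(name, camera): "centre" ([x, y, z] in m, in world coordinates, good to about 4 mm: the middle of the surface that is visible of it).
- robot.spot_point(name, camera): "centre" ([x, y, z] in m, in world coordinates, good to about 4 mm: a listed point, or the origin of a listed thing).
The state is a dict: "time": time; "joint_positions": joint angles; "qvel": joint speeds; "joint_torque": joint torques, N m; "tool_pos": TCP position; "ee_rot": TCP orientation; "wrist_force": force on the tool from outside, world axes, zero at the start; "wrist_torque": the same for the moment, N m; "width": finger opening in m; "finger_force": force on a finger pad.
Only numpy, scipy, OpenCV 4.12 (cv2) and the standard library are available. Lean on these libraries where they do the work, as an engineer would, in place of code of your own. Each camera call takes 0.05 s, during which the arm holds its last target. There are 200 camera calls.

## Task

Load the aluminium bar blanks into the clamping fixture: draw the brass thumb wedge right back and pull the clamp bar fully open, slide every blank that lies on the bench lengthwise into a channel of its own, push the clamp bar forward until it holds all of them fully home, then slide the thumb wedge firmly forward along its ramp until it jams the bar fast. Leave the hammer, the tape measure and the tin where they are.

Things in the scene. Friction and masses are not known exactly. Their poses are not given: they have to be found in the camera images.
- fixture: Steel fixture fixed to the bench; base plate 232 x 255 mm, top (the floor blanks slide on) at z 15 mm. Origin: bench level under the middle of the case mouth; x into the case, y left, z up. Roofed case: x 0 to 60, y -75 to 75, roof top z 47 mm. Open floor without walls from x -10 back to the clamp bar. A blank fully home has its middle at x -5 mm, its tail 60 mm outside.
- channel_0 (a point): Middle of the mouth of the right channel (fixture y -54 mm), at floor level; axes as the fixture. Channels are 26.4 mm wide, 23.5 mm high, 50 mm deep from here to the end wall; the mouth flares over the 10 mm before this point.
- channel_1 (a point): The same for the middle channel (y 0).
- channel_2 (a point): The same for the left channel (y 54 mm).
- clamp_bar (a joint): Opening of the aluminium clamp bar, 0 to 0.085 m; it slides toward the robot (fixture -x) as it opens, friction 2 N. Bar 18 mm thick, 198 long, z 16 to 37 mm; front face at fixture x -58.5 mm minus the opening: about 0.0015 against blanks that are home. From its right end a side arm (y -117 to -98, same height) runs 110 mm forward along the case's flank.
- bar_knob (a point): On the upright knob in the middle of the clamp bar, 15 mm under its flat top: knob 14 mm (x) by 30 mm (y), z 37 to 77 mm; grasp from above. Axes as the fixture; moves with the bar.
- thumb_wedge (a joint): Travel of the brass wedge, 0 (right back) to 0.06 m, along fixture direction (0.989, 0.148, 0) beside its ramp rail (top z 39 mm). Its inner face meets the bar's side arm at about 0.040; beyond, it jams: push forward with 12 to 20 N until it stops. It stays jammed when let go; own friction 2 N. It starts jammed with the bar nearly shut; up to 20 N draws it back.
- wedge_tab (a point): On the upright thumb tab of the wedge, 8 mm under its top: tab 12 mm (x) by 22 mm (y), z 33 to 75 mm; grasp from above. Wedge body below it 60 mm long, z 16 to 33; the bar's arm and the rail beside it reach z 37 and 39 mm. Axes as the fixture; moves with the wedge.
- blank_a: Aluminium bar blank, 110 mm long (x), 24 wide (y), 20 high, ends stepped in 2.5 mm at each side over the last 3 mm, about 0.15 kg; either end may lead. Origin: centre of its underside. Two or three of the three blanks are there; an absent one reads None.
- blank_b: Aluminium bar blank, 110 mm long (x), 24 wide (y), 20 high, ends stepped in 2.5 mm at each side over the last 3 mm, about 0.15 kg; either end may lead. Origin: centre of its underside. Two or three of the three blanks are there; an absent one reads None.
- blank_c: Aluminium bar blank, 110 mm long (x), 24 wide (y), 20 high, ends stepped in 2.5 mm at each side over the last 3 mm, about 0.15 kg; either end may lead. Origin: centre of its underside. Two or three of the three blanks are there; an absent one reads None.
- driving_hammer: Hammer, about 79 x 290 x 29 mm, lying near the bench's front edge; bystander. Origin: centre of its underside.
- tape_measure: Tape measure, 61 x 84 x 58 mm, at the front right; bystander. Origin: centre of its underside.
- grease_tin: Round tin 64 mm across, 47 mm high, at the front; bystander. Origin: centre of its underside.
Mind the look-alikes: they are no part of the job. Leave any orange look-alike of the blank_b alone.

How it is judged:
On the way, in this order (a step that is already met when the one before it is completed fails the run):
1. the thumb wedge drawn right back and the clamp bar pulled fully open (value of joint thumb_wedge below 0.02 m and value of joint clamp_bar above 0.072 m), for 0.2 s.
2. every blank slid into a channel, at least half way, with the clamp bar still open (x of each of blank_a, blank_b, blank_c in the frame of fixture above -0.03 m and z of blank_a in the frame of fixture between 0.011 and 0.021 m and z of blank_b in the frame of fixture between 0.011 and 0.021 m and z of blank_c in the frame of fixture between 0.011 and 0.021 m and value of joint clamp_bar above 0.012 m), for 0.2 s.
3. the clamp bar pushed forward, all blanks fully home (x of each of blank_a, blank_b, blank_c in the frame of fixture above -0.009 m and z of blank_a in the frame of fixture between 0.011 and 0.021 m and z of blank_b in the frame of fixture between 0.011 and 0.021 m and z of blank_c in the frame of fixture between 0.011 and 0.021 m and value of joint clamp_bar below 0.005 m), for 0.2 s.
4. the thumb wedge slid forward until it jams the bar (contact force between thumb_wedge and clamp_bar above 5 N and value of joint clamp_bar below 0.005 m), for 0.2 s.
At the end, for the whole second after the job is handed in: Every blank lies in a channel within 4 mm of fully home, the clamp bar is open by less than 5 mm behind them, and the thumb wedge, let go, presses on the bar's arm with more than 5 N; all at rest (all of step 4 and x of each of blank_a, blank_b, blank_c in the frame of fixture above -0.009 m and z of blank_a in the frame of fixture between 0.011 and 0.021 m and z of blank_b in the frame of fixture between 0.011 and 0.021 m and z of blank_c in the frame of fixture between 0.011 and 0.021 m and velocity of joint clamp_bar below 0.01 m/s and linear speed of each of blank_a, blank_b, blank_c below 0.02 m/s); the robot touches nothing.
It fails at once if the hammer, tape measure or tin moved more than 3 cm (distance of any of driving_hammer, tape_measure, grease_tin from where it was at the start of the episode above 0.03 m).
Of blank_a, blank_b, blank_c only 2 to 3 are there at a start; the rules pass over those that are not, and their reading is None.
At some moment in a run one of blank_a, blank_b, blank_c may be knocked a few centimetres aside while the robot is not near it.
Once in a run the grip may slacken for a moment while it holds something.
It also fails if it takes over 210 s, if anything falls off the work surface, if the arm or the gripper's body presses on something with over 40 N, if the wrist force passes 120 N, or if a joint passes its speed limit or range.

## Working session

There is one attempt and no reset: what is moved stays moved. The work goes in short steps, Python scripts to look and compute and a tool call to move; the robot and the scene stay as the last step left them, time stands still between calls to the robot, and variables do not carry over. Pictures are saved under pics/ and viewed, at most 14 in all, crops included, and the job is handed in when it is done.

Besides the shell and the picture viewer there is one more tool, called after ">>>" as name(argument=value, ...) on one line, values as JSON. play_rows: Moves the arm, as the interface text tells. Its arguments: {"type":"object","properties":{"translation":{"type":"array","items":{"type":"array","items":{"type":"number","minimum":-1,"maximum":1}}},"twist":{"type":"array","items":{"type":"array","items":{"type":"number","minimum":-1,"maximum":1}}},"gripper":{"type":"array","items":{"type":"number"}}},"required":["translation","twist","gripper"]}

```bash
ls; mkdir -p pics
python3 - <<'E'
from bench import robot
import cv2
o=robot.get_obs();print({k:(v if not hasattr(v,'__len__') else [round(float(x),4) for x in v]) for k,v in o.items()})
for c in("top","side"):
    im=robot.snapshot(c);cv2.imwrite(f"pics/{c}0.png",im[:,:,::-1]);m=robot.camera_model(c);print(c,m)
for n in["fixture","channel_0","channel_1","channel_2","bar_knob","wedge_tab","blank_a","driving_hammer","tape_measure","grease_tin"]:
    for c in("top","side"):
        print(n,c,[([round(float(x),3) for x in d["centre"]],round(d["score"],2)) for d in robot.spot_point(n,c)])
E
```

```text
pics
{'time': 0.0, 'joint_positions': [1.1079, 0.0879, 1.3722, -0.0, 1.6836, -0.1031], 'qvel': [-0.001, -0.0008, -0.0005, 0.0002, 0.0007, -0.0], 'joint_torque': [-0.0001, -34.0169, -30.2433, 0.0717, 0.033, -0.0002], 'tool_pos': [0.1936, 0.5147, 0.4035], 'ee_rot': [-3.1394, -0.0002, 2.7818], 'wrist_force': [-0.8312, 0.0703, 0.2622], 'wrist_torque': [-0.0418, -0.0403, 0.0083], 'finger_force': 0.0, 'width': 0.09394805338524005}
top {'camera_matrix': array([[414.07490129,   0.        , 258.24654   ],
       [  0.        , 414.07490129, 195.61207137],
       [  0.        ,   0.        ,   1.        ]]), 'k1': -0.13761512681434362, 'rvec': array([ 2.15114854, -2.14863207,  0.19399319]), 'tvec': array([-0.01140354,  0.49715053,  1.22926921])}
side {'camera_matrix': array([[414.08215249,   0.        , 252.14516329],
       [  0.        , 414.08215249, 193.45246809],
       [  0.        ,   0.        ,   1.        ]]), 'k1': -0.07729916656925952, 'rvec': array([ 2.20996142, -0.08141261,  0.05554742]), 'tvec': array([-0.49333153,  0.10476189,  0.98354739])}
fixture top [([0.616, -0.152, -0.003
[... 852 characters left out ...]
edge_tab top [([0.624, -0.28, 0.068], 0.67)]
wedge_tab side [([0.625, -0.281, 0.066], 0.85)]
blank_a top [([0.482, 0.094, -0.001], 0.82), ([0.514, 0.206, -0.0], 0.68), ([0.476, 0.304, -0.001], 0.52)]
blank_a side [([0.48, 0.089, 0.003], 0.85), ([0.521, 0.202, -0.0], 0.66), ([0.478, 0.305, 0.001], 0.54)]
driving_hammer top [([0.338, 0.151, -0.002], 0.92), ([0.618, -0.204, 0.019], 0.56)]
driving_hammer side [([0.341, 0.151, -0.001], 0.94)]
tape_measure top [([0.36, -0.296, -0.0], 0.71), ([0.619, -0.149, -0.004], 0.54)]
tape_measure side [([0.361, -0.301, -0.001], 0.8), ([0.516, 0.203, 0.002], 0.43)]
grease_tin top [([0.355, -0.192, 0.001], 0.55)]
grease_tin side [([0.356, -0.19, 0.001], 0.98)]
```

View pics/top0.png

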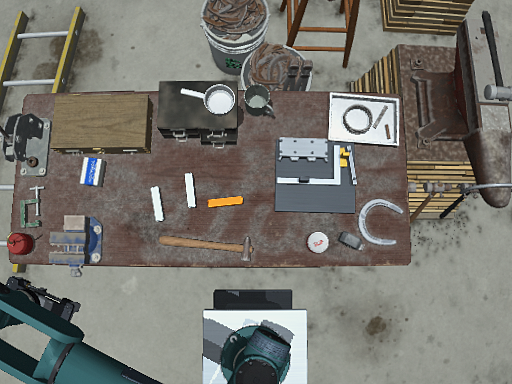

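View pics/side0.png

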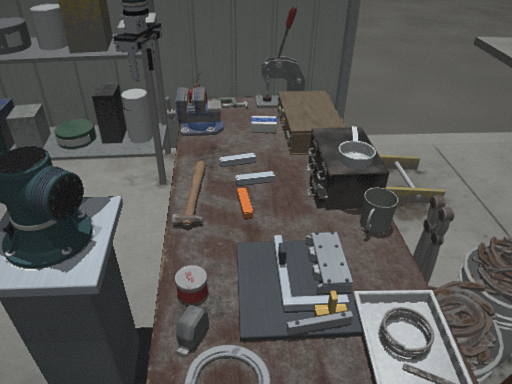

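Top picture: there are two aluminium blanks at (157,203) and (191,190). An orange look-alike lies at (225,202), which must stay put. The fixture is around (315,175), with the knob at about (308,180) and the yellow wedge at about (347,157). I'll confirm all of this in one crop and measure the poses.

```bash
cat > h.py <<'E'
import numpy as np, cv2
from bench import robot
from scipy.spatial.transform import Rotation as Rr
def world(c,uv,z):
    m=robot.camera_model(c);K=m["camera_matrix"];R=cv2.Rodrigues(m["rvec"])[0]
    n=cv2.undistortPoints(np.array(uv,float).reshape(-1,1,2),K,np.array([m["k1"],0,0,0,0.])).reshape(-1,2)
    d=np.c_[n,np.ones(len(n))]@R; o=-R.T@m["tvec"]
    return o+d*((z-o[2])/d[:,2])[:,None]
def pix(c,P):
    m=robot.camera_model(c);return cv2.projectPoints(np.array(P,float).reshape(-1,1,3),m["rvec"],m["tvec"],m["camera_matrix"],np.array([m["k1"],0,0,0,0.]))[0].reshape(-1,2)
def grab(c,name=None):
    im=robot.snapshot(c)
    if name: cv2.imwrite("pics/"+name,im[:,:,::-1])
    return im
def blanks(c,im,zt=.02,box=None):
    hsv=cv2.cvtColor(im,cv2.COLOR_RGB2HSV);m=((hsv[...,1]<40)&(hsv[...,2]>190)).astype(np.uint8)
    n,l,s,ce=cv2.connectedComponentsWithStats(m)
    for i in range(1,n):
        if 80<s[i,4]<600:
            ys,xs=np.where(l==i);P=world(c,np.c_[xs,ys],zt)[:,:2];(cx,cy),(w,h),a=cv2.minAreaRect((P*1000).astype(np.float32))
            e,v=np.linalg.eigh(np.cov(P.T));d=v[:,1]*np.sign(v[0,1])
            print(c,"px",ce[i].round(),"centre",P.mean(0).round(4),"rect",round(cx),round(cy),round(w),round(h),"yaw",round(float(np.arctan2(d[1],d[0])),3))
def st():
    o=robot.get_obs();return "t%.1f pos %s rot %s F %s w %.4f ff %.1f"%(o["time"],np.round(o["tool_pos"],4),np.round(o["ee_rot"],3),np.round(o["wrist_force"],1),o["width"],o["finger_force"])
def go(target,yaw=None,step=.04):
    """rows (tool units) to a world TCP position / yaw, tool down"""
    o=robot.get_obs();p=np.array(o["tool_pos"]);R=Rr.from_euler("xyz",o["ee_rot"]);print(st())
    y=o["ee_rot"][2];yaw=y if yaw is None else yaw
    d=np.array(target)-p;G=Rr.from_euler("xyz",[np.pi,0,yaw]);rv=(R.inv()*G).as_rotvec()
    n=int(np.ceil(max(np.linalg.norm(d)/step,np.abs(rv).max()/.085)))
    print("total world",d.round(4),"rv",rv.round(3),"rows",n)
    T=[]
    for i in range(n):
        T.append((R.as_matrix().T@(d/n)/.04).round(2).tolist());R=R*Rr.from_rotvec(rv/n)
    if np.abs(rv).max()<.03: print("each row tr",T[0])
    else: print("tr",T)
    print("each row tw",(rv/n/.1).round(2).tolist())
E
python3 - <<'E'
from h import *
im=cv2.imread("pics/top0.png")
cv2.imwrite("pics/crop1.png",cv2.resize(im[120:225,140:365],None,fx=3.5,fy=3.5,interpolation=cv2.INTER_CUBIC))
blanks("top",im[:,:,::-1].copy())
E
```

```text
top px [229.  36.] centre [1.0472 0.0892] rect 1055 103 179 48 yaw 1.307
top px [42. 33.] centre [1.0768 0.7515] rect 1077 751 10 188 yaw 1.567
top px [29. 81.] centre [0.8939 0.7745] rect 894 775 8 188 yaw -1.564
top px [194.  93.] centre [0.8378 0.1998] rect 840 197 89 35 yaw 1.275
top px [220. 102.] centre [0.8087 0.1119] rect 810 111 80 88 yaw -1.191
top px [357. 119.] centre [ 0.7544 -0.3347] rect 755 -334 69 74 yaw 1.186
top px [330. 171.] centre [ 0.5794 -0.2402] rect 603 -218 102 128 yaw -0.553
top px [352. 166.] centre [ 0.5983 -0.3095] rect 602 -309 88 11 yaw 0.095
top px [ 84. 170.] centre [0.5818 0.5469] rect 582 547 13 86 yaw -0.095
top px [ 97. 171.] centre [0.5768 0.5027] rect 577 503 13 82 yaw -0.093
top px [190. 190.] centre [0.5185 0.2029] rect 518 203 108 23 yaw 0.133
top px [287. 180.] centre [ 0.5502 -0.1013] rect 552 -103 16 66 yaw -1.57
top px [157. 203.] centre [0.4758 0.3049] rect 475 305 109 24 yaw 0.195
top px [372. 220.] centre [ 0.4253 -0.3673] rect 422 -386 121 139 yaw -0.177
top px [318. 242.] centre [ 0.3575 -0.1952] rect 357 -195 59 62 yaw 0.192
top px [212. 373.] centre [-0.0353  0.126 ] rect -27 120 78 69 yaw 0.549
```

View pics/crop1.png

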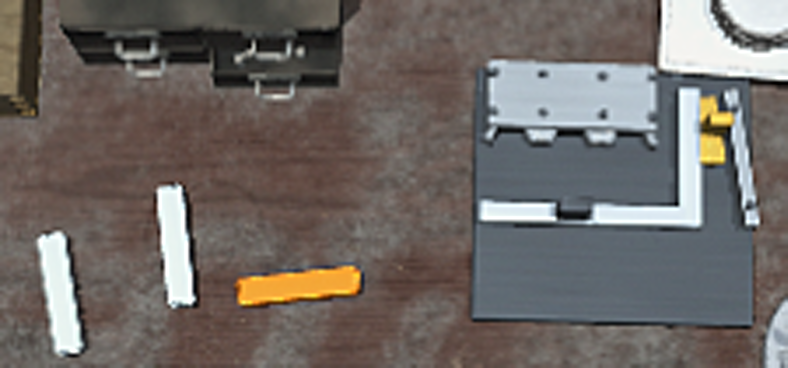

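Crop: the two silver-white blanks are at crop (60,293) and (176,245), the orange bar at (300,285) is the look-alike, and the fixture is on the right. Next I'll get the fixture yaw from its edges.

Run:
```python
from h import *
c=lambda l:(np.array(l,float)+.5)/3.5-.5+[140,120]
pl=world("top",c([[473,319],[752,325],[477,68],[750,80]]),.015);print("plate BL BR TL TR",pl.round(4))
br=world("top",c([[480,203],[480,222],[699,226],[680,207],[679,88],[700,88]]),.037);print("bar FL BL BR ..",br.round(4))
ro=world("top",c([[488,61],[657,68],[490,122],[655,128]]),.047);print("roof",ro.round(4))
def yaw(a,b):d=b-a;return np.arctan2(-d[0],d[1]) # y axis from right a to left b
print(yaw(pl[1],pl[0]),yaw(br[2],br[1]),yaw(br[3],br[0]),yaw(ro[1],ro[0]),yaw(ro[3],ro[2]))
for k in("channel_0","bar_knob","wedge_tab"):
  for cam in("top","side"):
    print(k,cam,[[d["centre"].round(4).tolist() if hasattr(d["centre"],"round") else d["centre"] for d in robot.spot_point(k,cam)] for _ in range(2)])
```

```text
plate BL BR TL TR [[ 0.4534 -0.0628  0.015 ]
 [ 0.4482 -0.3141  0.015 ]
 [ 0.6846 -0.0682  0.015 ]
 [ 0.6761 -0.3214  0.015 ]]
bar FL BL BR .. [[ 0.554  -0.0683  0.037 ]
 [ 0.5369 -0.0682  0.037 ]
 [ 0.5342 -0.2635  0.037 ]
 [ 0.5514 -0.2469  0.037 ]
 [ 0.6611 -0.2497  0.037 ]
 [ 0.6614 -0.269   0.037 ]]
roof [[ 0.6816 -0.0759  0.047 ]
 [ 0.6767 -0.2282  0.047 ]
 [ 0.6253 -0.0771  0.047 ]
 [ 0.621  -0.2246  0.047 ]]
-0.02086312421079547 -0.013803705458711906 -0.014936317379791331 -0.03216871156900784 -0.028953854262062758
channel_0 top [[[0.6214, -0.0955, 0.0145], [0.6194, -0.1481, 0.0146], [0.6191, -0.2038, 0.0181]], [[0.6214, -0.0955, 0.0145], [0.6194, -0.1481, 0.0146], [0.6191, -0.2038, 0.0181]]]
channel_0 side [[[0.6192, -0.0984, 0.0118], [0.6191, -0.1538, 0.015], [0.6188, -0.203, 0.0153]], [[0.6192, -0.0984, 0.0118], [0.6191, -0.1538, 0.015], [0.6188, -0.203, 0.0153]]]
bar_knob top [[[0.5447, -0.1534, 0.0616]], [[0.5447, -0.1534, 0.0616]]]
bar_knob side [[[0.5454, -0.1522, 0.0644]], [[0.5454, -0.1522, 0.0644]]]
wedge_tab top [[[0.6239, -0.2802, 0.0681]], [[0.6239, -0.2802, 0.0681]]]
wedge_tab side [[[0.625, -0.2815, 0.0663]], [[0.625, -0.2815, 0.0663]]]
```

```bash
python3 -c "
from h import *
go([.6245,-.281,.33],1.55)"
```

```text
t1.7 pos [0.1937 0.5148 0.4047] rot [3.141 0.    2.782] F [0.7 0.8 0.2] w 0.0942 ff 0.0
total world [ 0.4308 -0.7958 -0.0747] rv [ 0.    -0.     1.232] rows 23
tr [[-0.74, -0.64, 0.08], [-0.78, -0.6, 0.08], [-0.81, -0.56, 0.08], [-0.84, -0.52, 0.08], [-0.86, -0.47, 0.08], [-0.89, -0.43, 0.08], [-0.91, -0.38, 0.08], [-0.93, -0.33, 0.08], [-0.94, -0.28, 0.08], [-0.96, -0.23, 0.08], [-0.97, -0.18, 0.08], [-0.98, -0.12, 0.08], [-0.98, -0.07, 0.08], [-0.98, -0.02, 0.08], [-0.98, 0.03, 0.08], [-0.98, 0.09, 0.08], [-0.97, 0.14, 0.08], [-0.96, 0.19, 0.08], [-0.95, 0.24, 0.08], [-0.94, 0.29, 0.08], [-0.92, 0.34, 0.08], [-0.9, 0.39, 0.08], [-0.88, 0.44, 0.08]]
each row tw [0.0, -0.0, 0.54]
```

>>> play_rows(translation=[[-0.74,-0.64,0.08],[-0.78,-0.6,0.08],[-0.81,-0.56,0.08],[-0.84,-0.52,0.08],[-0.86,-0.47,0.08],[-0.89,-0.43,0.08],[-0.91,-0.38,0.08],[-0.93,-0.33,0.08]], twist=[[0,0,0.54],[0,0,0.54],[0,0,0.54],[0,0,0.54],[0,0,0.54],[0,0,0.54],[0,0,0.54],[0,0,0.54]], gripper=[1,1,1,1,1,1,1,1])

```text
time: 2.5
tool_pos: [0.3437, 0.2361, 0.3792]
ee_rot: [3.141, 0.0, 2.348]
wrist_force: [1.5, -0.0, 0.7]
width: 0.0941
finger_force: 0.0
```

>>> play_rows(translation=[[-0.94,-0.28,0.08],[-0.96,-0.23,0.08],[-0.97,-0.18,0.08],[-0.98,-0.12,0.08],[-0.98,-0.07,0.08],[-0.98,-0.02,0.08],[-0.98,0.03,0.08],[-0.98,0.09,0.08]], twist=[[0,0,0.54],[0,0,0.54],[0,0,0.54],[0,0,0.54],[0,0,0.54],[0,0,0.54],[0,0,0.54],[0,0,0.54]], gripper=[1,1,1,1,1,1,1,1])

```text
time: 3.3
tool_pos: [0.492, -0.0418, 0.3535]
ee_rot: [3.141, 0.0, 1.915]
wrist_force: [-0.0, -0.3, 0.6]
width: 0.0937
finger_force: 0.0
```

>>> play_rows(translation=[[-0.97,0.14,0.08],[-0.96,0.19,0.08],[-0.95,0.24,0.08],[-0.94,0.29,0.08],[-0.92,0.34,0.08],[-0.9,0.39,0.08],[-0.88,0.44,0.08],[0,0,0]], twist=[[0,0,0.54],[0,0,0.54],[0,0,0.54],[0,0,0.54],[0,0,0.54],[0,0,0.54],[0,0,0.54],[0,0,0]], gripper=[1,1,1,1,1,1,1,1])

```text
time: 4.1
tool_pos: [0.6208, -0.2872, 0.3279]
ee_rot: [-3.139, 0.0, 1.535]
wrist_force: [0.4, 1.6, 0.4]
width: 0.0939
finger_force: 0.0
```

```bash
python3 -c "
from h import *
go([.6245,-.281,.244],1.55)"
```

```text
t4.1 pos [ 0.6208 -0.2872  0.3279] rot [-3.139  0.     1.535] F [0.4 1.6 0.4] w 0.0939 ff 0.0
total world [ 0.0037  0.0062 -0.0839] rv [-0.003  0.    -0.015] rows 3
each row tr [0.05, 0.03, 0.7]
each row tw [-0.01, 0.0, -0.05]
```

>>> play_rows(translation=[[0.05,0.03,0.7],[0.05,0.03,0.7],[0.05,0.03,0.7],[0,0,0],[0,0,0],[0,0,0],[0,0,0],[0,0,0]], twist=[[0,0,-0.05],[0,0,-0.05],[0,0,-0.05],[0,0,0],[0,0,0],[0,0,0],[0,0,0],[0,0,0]], gripper=[1,1,1,1,-1,-1,-1,-1])

```text
time: 4.9
tool_pos: [0.6241, -0.2773, 0.2491]
ee_rot: [3.139, 0.001, 1.555]
wrist_force: [0.1, -0.7, 0.5]
width: 0.0653
finger_force: 0.0
```

>>> play_rows(translation=[[0,0,0],[0,0,0],[0,0,0],[0,0,0]], twist=[[0,0,0],[0,0,0],[0,0,0],[0,0,0]], gripper=[-1,-1,-1,-1])

```text
time: 5.3
tool_pos: [0.6237, -0.2771, 0.247]
ee_rot: [-3.141, -0.0, 1.555]
wrist_force: [-0.4, -0.4, 0.3]
width: 0.0335
finger_force: 0.0
```

```bash
python3 -c "
from h import *
print(st());im=grab('side','s1.png');cv2.imwrite('pics/s1c.png',cv2.resize(im[200:370,220:380,::-1],None,fx=3,fy=3))"
```

```text
t5.3 pos [ 0.6237 -0.2771  0.247 ] rot [-3.141 -0.     1.555] F [-0.4 -0.4  0.3] w 0.0335 ff 0.0
```

View pics/s1c.png

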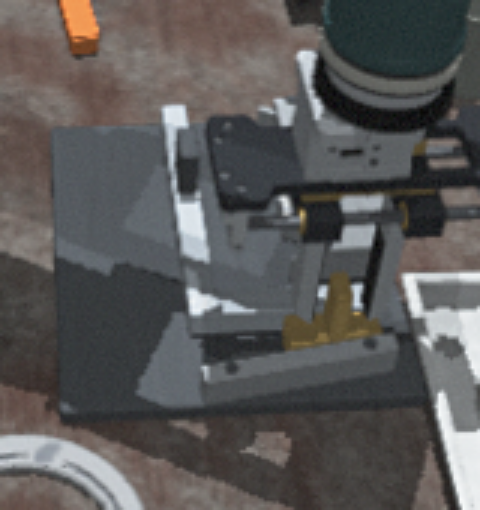

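The fingers straddle the tab, so I'll close them.

>>> play_rows(translation=[[0,0,0],[0,0,0],[0,0,0],[0,0,0],[0,0,0]], twist=[[0,0,0],[0,0,0],[0,0,0],[0,0,0],[0,0,0]], gripper=[-1,-1,-1,-1,-1])

```text
time: 5.85
tool_pos: [0.6236, -0.2771, 0.247]
ee_rot: [-3.141, -0.0, 1.554]
wrist_force: [-0.2, 1.2, 1.0]
width: 0.012
finger_force: 30.0
```

>>> play_rows(translation=[[-0.02,-0.15,0],[-0.03,-0.2,0],[-0.03,-0.2,0],[-0.03,-0.2,0],[-0.02,-0.15,0],[0,0,0]], twist=[[0,0,0],[0,0,0],[0,0,0],[0,0,0],[0,0,0],[0,0,0]], gripper=[-1,-1,-1,-1,-1,-1])

```text
time: 6.45
tool_pos: [0.5864, -0.2817, 0.2469]
ee_rot: [-3.139, -0.001, 1.554]
wrist_force: [-2.7, 2.1, -0.4]
width: 0.0118
finger_force: 30.0
```

>>> play_rows(translation=[[-0.01,-0.08,0],[-0.01,-0.08,0],[0,0,0]], twist=[[0,0,0],[0,0,0],[0,0,0]], gripper=[-1,-1,-1])

```text
time: 6.75
tool_pos: [0.5817, -0.2821, 0.247]
ee_rot: [3.139, -0.0, 1.555]
wrist_force: [4.9, 1.6, -2.7]
width: 0.0117
finger_force: 30.0
```

>>> play_rows(translation=[[-0.01,-0.06,0],[0,0,0]], twist=[[0,0,0],[0,0,0]], gripper=[-1,-1])

```text
time: 6.95
tool_pos: [0.5807, -0.2821, 0.247]
ee_rot: [3.134, -0.001, 1.556]
wrist_force: [11.0, 1.5, -5.7]
width: 0.0117
finger_force: 30.0
```

>>> play_rows(translation=[[0,0.06,0],[0,0,0],[0,0,0],[0,0,-0.7],[0,0,-0.9],[0,0,-0.6],[0,0,0]], twist=[[0,0,0],[0,0,0],[0,0,0],[0,0,0],[0,0,0],[0,0,0],[0,0,0]], gripper=[-1,0.3,0.3,0.3,0.3,0.3,1])

```text
time: 7.65
tool_pos: [0.5815, -0.2836, 0.3408]
ee_rot: [3.133, 0.006, 1.554]
wrist_force: [-0.9, -0.1, 0.9]
width: 0.0564
finger_force: 0.0
```

```bash
python3 -c "
from h import *
grab('side')
print([d['centre'] for d in robot.spot_point('wedge_tab','side')])
go([.545,-.1525,.31],3.12)"
```

```text
[[0.5814, -0.2847, 0.068]]
t7.8 pos [ 0.5809 -0.2831  0.335 ] rot [3.141e+00 1.000e-03 1.554e+00] F [-0.4 -0.  -0. ] w 0.0643 ff 0.0
total world [-0.0359  0.1306 -0.025 ] rv [-0.000e+00  1.000e-03 -1.566e+00] rows 19
tr [[0.17, -0.05, 0.03], [0.17, -0.04, 0.03], [0.18, -0.02, 0.03], [0.18, -0.01, 0.03], [0.18, 0.01, 0.03], [0.18, 0.02, 0.03], [0.17, 0.04, 0.03], [0.17, 0.05, 0.03], [0.17, 0.07, 0.03], [0.16, 0.08, 0.03], [0.15, 0.09, 0.03], [0.14, 0.1, 0.03], [0.14, 0.12, 0.03], [0.13, 0.13, 0.03], [0.12, 0.14, 0.03], [0.1, 0.15, 0.03], [0.09, 0.15, 0.03], [0.08, 0.16, 0.03], [0.06, 0.17, 0.03]]
each row tw [-0.0, 0.0, -0.82]
```

>>> play_rows(translation=[[0.2,-0.05,0.04],[0.21,-0.03,0.04],[0.21,-0.01,0.04],[0.21,0.01,0.04],[0.21,0.03,0.04],[0.21,0.05,0.04],[0.2,0.07,0.04],[0.19,0.09,0.04]], twist=[[0,0,-0.98],[0,0,-0.98],[0,0,-0.98],[0,0,-0.98],[0,0,-0.98],[0,0,-0.98],[0,0,-0.98],[0,0,-0.98]], gripper=[1,1,1,1,1,1,1,1])

```text
time: 8.55
tool_pos: [0.565, -0.2166, 0.3189]
ee_rot: [-3.139, -0.005, 2.343]
wrist_force: [0.3, -0.8, -0.6]
width: 0.0939
finger_force: 0.0
```

>>> play_rows(translation=[[0.18,0.1,0.04],[0.17,0.12,0.04],[0.16,0.13,0.04],[0.15,0.15,0.04],[0.13,0.16,0.04],[0.12,0.17,0.04],[0.1,0.18,0.04],[0.08,0.19,0.04]], twist=[[0,0,-0.98],[0,0,-0.98],[0,0,-0.98],[0,0,-0.98],[0,0,-0.98],[0,0,-0.98],[0,0,-0.98],[0,0,-0.98]], gripper=[0.3,0.3,0.3,0.3,0.3,0.3,0.3,0.3])

```text
time: 9.35
tool_pos: [0.5467, -0.1528, 0.3062]
ee_rot: [3.14, -0.005, 3.127]
wrist_force: [0.6, -0.1, 0.4]
width: 0.0609
finger_force: 0.0
```

```bash
python3 -c "
from h import *
go([.545,-.1525,.243],3.12)"
```

```text
t9.3 pos [ 0.5467 -0.1528  0.3062] rot [ 3.14  -0.005  3.127] F [ 0.6 -0.1  0.4] w 0.0609 ff 0.0
total world [-0.0017  0.0003 -0.0632] rv [ 0.002 -0.005  0.007] rows 2
each row tr [0.02, 0.0, 0.79]
each row tw [0.01, -0.03, 0.03]
```

>>> play_rows(translation=[[0.02,0,0.79],[0.02,0,0.79],[0,0,0],[0,0,0],[0,0,0],[0,0,0],[0,0,0],[0,0,0]], twist=[[0,-0.03,0],[0,-0.03,0],[0,0,0],[0,0,0],[0,0,0],[0,0,0],[0,0,0],[0,0,0]], gripper=[0.3,0.3,0.3,-1,-1,-1,-1,-1])

```text
time: 10.15
tool_pos: [0.5468, -0.1502, 0.2479]
ee_rot: [3.132, 0.009, 3.123]
wrist_force: [1.2, 12.0, 3.2]
width: 0.0301
finger_force: 30.0
```

>>> play_rows(translation=[[0,0,0],[0,0,0]], twist=[[0,0,0],[0,0,0]], gripper=[-1,-1])

```text
time: 10.35
tool_pos: [0.5468, -0.15, 0.2478]
ee_rot: [3.133, 0.009, 3.124]
wrist_force: [0.0, 11.9, 2.9]
width: 0.0297
finger_force: 30.0
```

>>> play_rows(translation=[[0,0.07,0],[0.2,0,0],[0.35,0,0],[0.35,0,0],[0.35,0,0],[0.35,0,0],[0.25,0,0],[0,0,0]], twist=[[0,0,0],[0,0,0],[0,0,0],[0,0,0],[0,0,0],[0,0,0],[0,0,0],[0,0,0]], gripper=[-1,-1,-1,-1,-1,-1,-1,-1])

```text
time: 11.15
tool_pos: [0.4717, -0.1473, 0.2479]
ee_rot: [3.137, 0.008, 3.123]
wrist_force: [-1.9, 8.7, 6.4]
width: 0.0296
finger_force: 30.0
```

>>> play_rows(translation=[[0.1,0.05,0],[0.1,0.05,0],[0,0,0]], twist=[[0,0,0],[0,0,0],[0,0,0]], gripper=[-1,-1,-1])

```text
time: 11.45
tool_pos: [0.4677, -0.1455, 0.248]
ee_rot: [-3.138, 0.024, 3.123]
wrist_force: [16.8, -2.4, -9.6]
width: 0.0298
finger_force: 30.0
```

>>> play_rows(translation=[[-0.1,0,0],[0,0,0],[0,0,0],[0,0,-0.8],[0,0,-0.8],[0,0,-0.5],[0,0,0],[0,0,0]], twist=[[0,0,0],[0,0,0],[0,0,0],[0,0,0],[0,0,0],[0,0,0],[0,0,0],[0,0,0]], gripper=[-1,0.06,0.06,0.06,0.06,0.06,0.06,0.06])

```text
time: 12.25
tool_pos: [0.4674, -0.1449, 0.3293]
ee_rot: [-3.142, 0.006, 3.123]
wrist_force: [-0.8, 0.2, -0.5]
width: 0.0495
finger_force: 0.0
```

```bash
python3 -c "
from h import *
for c in('side','top'):
  im=grab(c,c+'2.png'); blanks(c,im)
  print([d['centre'] for d in robot.spot_point('bar_knob',c)],[d['centre'] for d in robot.spot_point('blank_a',c)])
print(world('top',[[207.7,201],[243,198]],.02))
go([.49,.199,.29],-3.008)" | grep -v 'px \[[ ]*[0-9]*\. *[0-9][0-9]\.'
```

```text
side px [356. 155.] centre [0.8371 0.2899] rect 835 293 35 68 yaw -0.304
side px [103. 232.] centre [ 0.1383 -0.0133] rect 136 -11 40 68 yaw 1.565
side px [  1. 250.] centre [-0.0852 -0.0621] rect -86 -53 11 105 yaw -1.165
side px [288. 300.] centre [ 0.5469 -0.2418] rect 547 -242 18 78 yaw -0.015
[[0.4695, -0.1462, 0.0612]] [[0.5184, 0.2051, 0.0021], [0.4785, 0.3039, -0.003]]
top px [220. 101.] centre [0.8098 0.1122] rect 812 110 84 99 yaw -0.868
top px [357. 119.] centre [ 0.7547 -0.3347] rect 755 -333 69 77 yaw 1.178
top px [ 84. 170.] centre [0.5814 0.5471] rect 582 547 13 86 yaw -0.099
top px [ 97. 172.] centre [0.5761 0.5028] rect 577 503 14 82 yaw -0.09
top px [190. 190.] centre [0.5185 0.2029] rect 519 203 108 23 yaw 0.133
top px [157. 203.] centre [0.4756 0.3048] rect 475 305 109 24 yaw 0.197
top px [373. 220.] centre [ 0.425 -0.37 ] rect 421 -391 130 138 yaw -0.223
top px [316. 238.] centre [ 0.3692 -0.1885] rect 368 -188 37 46 yaw -1.001
top px [226. 313.] centre [0.1434 0.0862] rect 138 95 21 114 yaw 1.522
top px [303. 354.] centre [ 0.0182 -0.145 ] rect 37 -138 33 210 yaw -0.031
[[0.468, -0.1491, 0.0661]] [[0.4773, 0.307, 0.0012], [0.5154, 0.204, -0.0043]]
[[0.48283326 0.14559074 0.02      ]
 [0.49257424 0.03610812 0.02      ]]
t12.6 pos [ 0.4675 -0.1448  0.3284] rot [3.141 0.004 3.123] F [-0.   0.8  0.8] w 0.0497 ff 0.0
total world [ 0.0225  0.3438 -0.0384] rv [ 0.001  0.004 -0.152] rows 9
tr [[-0.04, 0.96, 0.11], [-0.06, 0.96, 0.11], [-0.08, 0.95, 0.11], [-0.09, 0.95, 0.11], [-0.11, 0.95, 0.11], [-0.13, 0.95, 0.11], [-0.14, 0.95, 0.11], [-0.16, 0.94, 0.11], [-0.17, 0.94, 0.11]]
each row tw [0.0, 0.0, -0.17]
```

>>> play_rows(translation=[[-0.04,0.96,0.11],[-0.06,0.96,0.11],[-0.08,0.95,0.11],[-0.09,0.95,0.11],[-0.11,0.95,0.11],[-0.13,0.95,0.11],[-0.14,0.95,0.11],[-0.16,0.94,0.11]], twist=[[0,0,-0.17],[0,0,-0.17],[0,0,-0.17],[0,0,-0.17],[0,0,-0.17],[0,0,-0.17],[0,0,-0.17],[0,0,-0.17]], gripper=[0.06,0.06,0.06,0.06,0.06,0.06,0.06,0.06])

```text
time: 13.35
tool_pos: [0.4877, 0.1624, 0.294]
ee_rot: [-3.141, 0.005, -3.024]
wrist_force: [0.2, -0.5, 1.0]
width: 0.0498
finger_force: 0.0
```

>>> play_rows(translation=[[-0.17,0.94,0.11],[0,0,0.5],[0,0,0],[0,0,0],[0,0,0]], twist=[[0,0,-0.17],[0,0,0],[0,0,0],[0,0,0],[0,0,0]], gripper=[0.06,0.06,0.06,0.06,0.06])

```text
time: 13.85
tool_pos: [0.4908, 0.1983, 0.2709]
ee_rot: [-3.141, 0.007, -3.009]
wrist_force: [0.5, -0.8, 1.2]
width: 0.05
finger_force: 0.0
```

```bash
python3 -c "
from h import *
go([.49,.1995,.203],-3.008)"
```

```text
t13.8 pos [0.4908 0.1983 0.2709] rot [-3.141  0.007 -3.009] F [ 0.5 -0.8  1.2] w 0.0500 ff 0.0
total world [-0.0008  0.0012 -0.0679] rv [-0.001  0.007 -0.001] rows 2
each row tr [0.01, 0.02, 0.85]
each row tw [-0.0, 0.03, -0.0]
```

>>> play_rows(translation=[[0.01,0.02,0.8],[0.01,0.02,0.8],[0,0,0.05],[0,0,0],[0,0,0]], twist=[[0,0.03,0],[0,0.03,0],[0,0,0],[0,0,0],[0,0,0]], gripper=[0.06,0.06,0.06,0.06,0.06])

```text
time: 14.35
tool_pos: [0.4908, 0.2003, 0.2066]
ee_rot: [-3.141, 0.004, -3.008]
wrist_force: [0.2, -0.3, -0.2]
width: 0.05
finger_force: 0.0
```

>>> play_rows(translation=[[0,0,0.07],[0,0,0],[0,0,0],[0,0,0],[0,0,0],[0,0,0],[0,0,0]], twist=[[0,0,0],[0,0,0],[0,0,0],[0,0,0],[0,0,0],[0,0,0],[0,0,0]], gripper=[0.06,0.06,-1,-1,-1,-1,-1])

```text
time: 15.05
tool_pos: [0.4898, 0.2004, 0.2016]
ee_rot: [-3.14, 0.0, -3.007]
wrist_force: [0.1, -0.3, 1.2]
width: 0.0237
finger_force: 30.0
```

>>> play_rows(translation=[[0,0,-0.5],[0,0,-0.9],[0,0,-0.5],[0,0,0]], twist=[[0,0,0],[0,0,0],[0,0,0],[0,0,0]], gripper=[-1,-1,-1,-1])

```text
time: 15.45
tool_pos: [0.4908, 0.2008, 0.281]
ee_rot: [3.141, 0.007, -3.007]
wrist_force: [1.0, -0.6, -1.7]
width: 0.0239
finger_force: 30.0
```

```bash
python3 -c "
from h import *
go([.5185,-.2017,.275],3.1136)"
```

```text
t15.4 pos [0.4908 0.2008 0.281 ] rot [ 3.141  0.007 -3.007] F [ 1.  -0.6 -1.7] w 0.0239 ff 30.0
total world [ 0.0277 -0.4025 -0.006 ] rv [0.001 0.007 0.162] rows 11
tr [[0.06, -0.92, 0.01], [0.05, -0.92, 0.01], [0.03, -0.92, 0.01], [0.02, -0.92, 0.01], [0.01, -0.92, 0.01], [-0.01, -0.92, 0.01], [-0.02, -0.92, 0.01], [-0.03, -0.92, 0.01], [-0.05, -0.92, 0.01], [-0.06, -0.91, 0.01], [-0.08, -0.91, 0.01]]
each row tw [0.0, 0.01, 0.15]
```

>>> play_rows(translation=[[0.06,-0.92,0.01],[0.05,-0.92,0.01],[0.03,-0.92,0.01],[0.02,-0.92,0.01],[0.01,-0.92,0.01],[-0.01,-0.92,0.01],[-0.02,-0.92,0.01],[-0.03,-0.92,0.01]], twist=[[0,0.01,0.15],[0,0.01,0.15],[0,0.01,0.15],[0,0.01,0.15],[0,0.01,0.15],[0,0.01,0.15],[0,0.01,0.15],[0,0.01,0.15]], gripper=[-1,-1,-1,-1,-1,-1,-1,-1])

```text
time: 16.25
tool_pos: [0.5087, -0.0948, 0.2723]
ee_rot: [-3.141, -0.011, -3.128]
wrist_force: [0.1, -0.2, -1.0]
width: 0.0236
finger_force: 30.0
```

>>> play_rows(translation=[[-0.05,-0.92,0.01],[-0.06,-0.91,0.01],[-0.08,-0.91,0.01],[0,0,0],[0,0,0],[0,0,0]], twist=[[0,0.01,0.15],[0,0.01,0.15],[0,0.01,0.15],[0,0,0],[0,0,0],[0,0,0]], gripper=[-1,-1,-1,-1,-1,-1])

```text
time: 16.85
tool_pos: [0.5166, -0.2022, 0.2721]
ee_rot: [-3.142, -0.013, 3.112]
wrist_force: [0.8, 0.2, -0.9]
width: 0.0239
finger_force: 30.0
```

```bash
python3 -c "
from h import *
go([.5185,-.2017,.2205],3.1136)"
```

```text
t16.9 pos [ 0.5166 -0.2022  0.2721] rot [-3.142 -0.013  3.112] F [ 0.8  0.2 -0.9] w 0.0239 ff 30.0
total world [ 0.0019  0.0005 -0.0516] rv [ 0.    -0.013 -0.002] rows 2
each row tr [-0.03, 0.01, 0.64]
each row tw [0.0, -0.07, -0.01]
```

>>> play_rows(translation=[[0,0,0.64],[0,0.01,0.6],[0,0,0],[0,0,0],[0,0,0]], twist=[[0,-0.07,0],[0,-0.07,0],[0,0,0],[0,0,0],[0,0,0]], gripper=[-1,-1,-1,-1,-1])

```text
time: 17.35
tool_pos: [0.5172, -0.2024, 0.2255]
ee_rot: [-3.139, 0.005, 3.112]
wrist_force: [-0.3, -0.1, -1.7]
width: 0.0239
finger_force: 30.0
```

```bash
python3 -c "
from h import *
print(st())
im=grab('side','s3.png')[:,:,::-1];t=grab('top','t3.png')[:,:,::-1]
a=cv2.resize(im[200:350,220:370],(600,600));b=cv2.resize(t[130:215,270:360],None,fx=2,fy=2)
cv2.imwrite('pics/s3c.png',a)"
```

```text
t17.4 pos [ 0.5172 -0.2024  0.2255] rot [-3.139  0.005  3.112] F [-0.3 -0.1 -1.7] w 0.0239 ff 30.0
```

View pics/s3c.png

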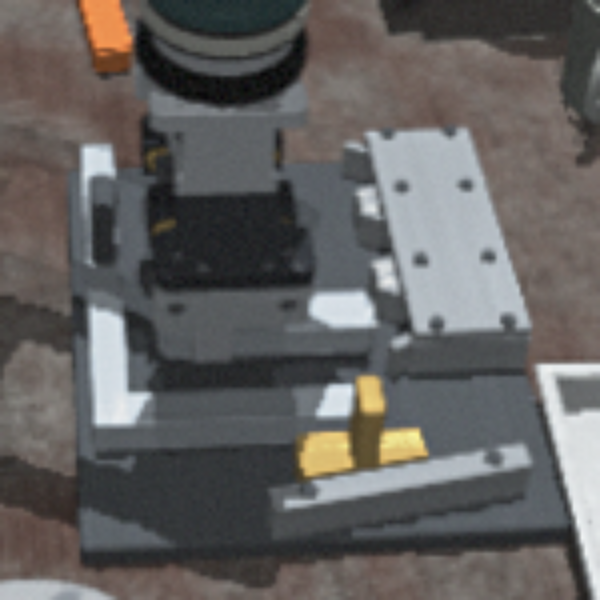

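>>> play_rows(translation=[[0,0,0.16],[0,0,0],[0,0,0]], twist=[[0,0,0],[0,0,0],[0,0,0]], gripper=[-1,-1,-1])

```text
time: 17.75
tool_pos: [0.5166, -0.2028, 0.2175]
ee_rot: [-3.14, 0.003, 3.111]
wrist_force: [0.1, -0.2, -0.9]
width: 0.0237
finger_force: 30.0
```

>>> play_rows(translation=[[-0.2,0,0],[-0.2,0,0],[-0.2,0,0],[-0.15,0,0],[0,0,0]], twist=[[0,0,0],[0,0,0],[0,0,0],[0,0,0],[0,0,0]], gripper=[-1,-1,-1,-1,-1])

```text
time: 18.25
tool_pos: [0.5477, -0.2034, 0.2174]
ee_rot: [-3.141, 0.004, 3.112]
wrist_force: [-0.2, 1.6, -1.2]
width: 0.0237
finger_force: 30.0
```

>>> play_rows(translation=[[-0.2,0,0],[-0.2,0,0],[-0.2,0,0],[-0.2,0,0],[0,0,0],[0,0,0]], twist=[[0,0,0],[0,0,0],[0,0,0],[0,0,0],[0,0,0],[0,0,0]], gripper=[-1,-1,-1,-1,-1,-1])

```text
time: 18.85
tool_pos: [0.5795, -0.2043, 0.2175]
ee_rot: [-3.141, 0.006, 3.111]
wrist_force: [2.3, 4.4, -2.7]
width: 0.0238
finger_force: 30.0
```

>>> play_rows(translation=[[-0.12,0,0],[0,0,0]], twist=[[0,0,0],[0,0,0]], gripper=[-1,-1])

```text
time: 19.05
tool_pos: [0.5831, -0.2044, 0.2174]
ee_rot: [-3.141, 0.001, 3.111]
wrist_force: [-2.7, 5.5, 0.1]
width: 0.0238
finger_force: 30.0
```

>>> play_rows(translation=[[0,0,0],[0,0,0],[0,0,0],[0,0,-0.8],[0,0,-0.8],[0,0,0],[0,0,0]], twist=[[0,0,0],[0,0,0],[0,0,0],[0,0,0],[0,0,0],[0,0,0],[0,0,0]], gripper=[-0.1,-0.1,-0.1,-0.1,-0.1,-0.1,-0.1])

```text
time: 19.75
tool_pos: [0.5834, -0.2052, 0.2831]
ee_rot: [-3.138, 0.006, 3.11]
wrist_force: [-0.4, 0.7, 0.3]
width: 0.0424
finger_force: 0.0
```

```bash
python3 -c "
from h import *
for c in('side','top'):
  im=grab(c,c+'4.png'); blanks(c,im)
  print([d['centre'] for d in robot.spot_point('bar_knob',c)],[d['centre'] for d in robot.spot_point('blank_a',c)])
go([.448,.2995,.27],-2.946)" | grep -v 'px \[[ ]*[0-9]*\. *[0-9][0-9]\.'
```

```text
side px [237. 157.] centre [0.4742 0.305 ] rect 474 305 107 22 yaw 0.197
side px [356. 155.] centre [0.8372 0.2905] rect 838 293 35 80 yaw -0.29
side px [  1. 250.] centre [-0.0852 -0.0612] rect -86 -54 11 106 yaw -1.171
side px [337. 269.] centre [ 0.6643 -0.1657] rect 660 -155 91 56 yaw 1.297
side px [264. 297.] centre [ 0.4995 -0.2307] rect 500 -229 58 107 yaw -0.421
side px [206. 358.] centre [ 0.387  -0.3577] rect 387 -360 105 31 yaw 0.64
side px [256. 363.] centre [ 0.472  -0.3728] rect 470 -375 25 80 yaw -1.0
[[0.4698, -0.1458, 0.0621], [0.3406, 0.1534, 0.0004]] [[0.6123, -0.2074, 0.0156], [0.4821, 0.0859, 0.0026], [0.5826, -0.2863, 0.0669], [0.4774, 0.3044, -0.0016], [0.3411, 0.149, -0.0013]]
top px [220. 101.] centre [0.8097 0.1124] rect 812 110 84 99 yaw -0.88
top px [294. 142.] centre [ 0.6747 -0.1257] rect 668 -140 119 43 yaw -1.45
top px [ 84. 170.] centre [0.5818 0.5472] rect 582 547 13 86 yaw -0.101
top px [ 97. 171.] centre [0.5767 0.5027] rect 577 503 14 83 yaw -0.1
top px [157. 203.] centre [0.4747 0.3048] rect 475 306 109 25 yaw 0.189
top px [373. 220.] centre [ 0.
[... 167 characters left out ...]
t -34 -146 22 70 yaw -0.23
top px [211. 380.] centre [-0.0572  0.1315] rect -51 121 30 72 yaw 1.369
[[0.4675, -0.1492, 0.0582]] [[0.48, 0.0959, -0.0043], [0.4755, 0.3037, -0.0012], [0.6109, -0.2058, 0.0135]]
t20.1 pos [ 0.5829 -0.2047  0.2801] rot [-3.141e+00  1.000e-03  3.111e+00] F [-0.8  0.1 -0.5] w 0.0420 ff 0.0
total world [-0.1349  0.5042 -0.0101] rv [-0.001  0.001 -0.226] rows 14
tr [[0.27, 0.89, 0.02], [0.25, 0.9, 0.02], [0.24, 0.9, 0.02], [0.22, 0.9, 0.02], [0.21, 0.91, 0.02], [0.2, 0.91, 0.02], [0.18, 0.91, 0.02], [0.17, 0.92, 0.02], [0.15, 0.92, 0.02], [0.14, 0.92, 0.02], [0.12, 0.92, 0.02], [0.11, 0.93, 0.02], [0.09, 0.93, 0.02], [0.08, 0.93, 0.02]]
each row tw [-0.0, 0.0, -0.16]
```

>>> play_rows(translation=[[0.27,0.89,0],[0.25,0.9,0],[0.24,0.9,0],[0.22,0.9,0],[0.21,0.91,0],[0.2,0.91,0],[0.18,0.91,0],[0.17,0.92,0]], twist=[[0,0,-0.16],[0,0,-0.16],[0,0,-0.16],[0,0,-0.16],[0,0,-0.16],[0,0,-0.16],[0,0,-0.16],[0,0,-0.16]], gripper=[0.1,0.1,0.1,0.1,0.1,0.1,0.1,0.1])

```text
time: 20.85
tool_pos: [0.5055, 0.0845, 0.2803]
ee_rot: [-3.139, 0.002, -3.044]
wrist_force: [0.3, 0.6, 0.8]
width: 0.0517
finger_force: 0.0
```

>>> play_rows(translation=[[0.15,0.92,0.02],[0.14,0.92,0.02],[0.12,0.92,0.02],[0.11,0.93,0.02],[0.09,0.93,0.02],[0.08,0.93,0.02],[0,0,0],[0,0,0]], twist=[[0,0,-0.16],[0,0,-0.16],[0,0,-0.16],[0,0,-0.16],[0,0,-0.16],[0,0,-0.16],[0,0,0],[0,0,0]], gripper=[0.1,0.1,0.1,0.1,0.1,0.1,0.1,0.1])

```text
time: 21.65
tool_pos: [0.4481, 0.2998, 0.2749]
ee_rot: [-3.138, 0.002, -2.947]
wrist_force: [-0.9, -0.6, -0.3]
width: 0.0515
finger_force: 0.0
```

```bash
python3 -c "
from h import *
blanks('side',grab('side')[:200])
go([.447,.2995,.202],-2.946)"|grep -v 'px \[[ ]*[0-9]*\. *[0-9][0-9]\.'
```

```text
t21.7 pos [0.4485 0.2991 0.275 ] rot [-3.138e+00  2.000e-03 -2.948e+00] F [ 0.1 -0.8  0.8] w 0.0517 ff 0.0
total world [-0.0015  0.0004 -0.073 ] rv [-0.004  0.002 -0.002] rows 2
each row tr [0.02, 0.01, 0.91]
each row tw [-0.02, 0.01, -0.01]
```

>>> play_rows(translation=[[0.02,0.01,0.8],[0.02,0.01,0.8],[0,0,0.18],[0,0,0],[0,0,0],[0,0,0]], twist=[[0,0,0],[0,0,0],[0,0,0],[0,0,0],[0,0,0],[0,0,0]], gripper=[0.1,0.1,0.1,0.1,0.1,0.1])

```text
time: 22.3
tool_pos: [0.448, 0.2998, 0.2064]
ee_rot: [-3.14, 0.006, -2.949]
wrist_force: [-0.5, 0.3, 0.7]
width: 0.0517
finger_force: 0.0
```

>>> play_rows(translation=[[0,0,0],[0,0,0],[0,0,0],[0,0,0],[0,0,0]], twist=[[0,0,0],[0,0,0],[0,0,0],[0,0,0],[0,0,0]], gripper=[-1,-1,-1,-1,-1])

```text
time: 22.8
tool_pos: [0.447, 0.2999, 0.2046]
ee_rot: [-3.14, 0.003, -2.948]
wrist_force: [-0.1, 0.9, 1.5]
width: 0.0235
finger_force: 30.0
```

>>> play_rows(translation=[[0,0,-0.5],[0,0,-0.9],[0,0,-0.4],[0,0,0],[0,0,0]], twist=[[0,0,0],[0,0,0],[0,0,0],[0,0,0],[0,0,0]], gripper=[-1,-1,-1,-1,-1])

```text
time: 23.3
tool_pos: [0.4465, 0.2998, 0.2755]
ee_rot: [-3.139, 0.002, -2.948]
wrist_force: [-0.3, 0.2, -2.8]
width: 0.0235
finger_force: 30.0
```

```bash
python3 -c "
from h import *
go([.5195,-.093,.275],3.1136)"
```

```text
t23.3 pos [0.4465 0.2998 0.2755] rot [-3.139e+00  2.000e-03 -2.948e+00] F [-0.3  0.2 -2.8] w 0.0235 ff 30.0
total world [ 0.073  -0.3928 -0.0005] rv [-0.003  0.002  0.221] rows 10
tr [[0.01, -1.0, 0.0], [-0.01, -1.0, 0.0], [-0.03, -1.0, 0.0], [-0.06, -1.0, 0.0], [-0.08, -1.0, 0.0], [-0.1, -0.99, 0.0], [-0.12, -0.99, 0.0], [-0.14, -0.99, 0.0], [-0.17, -0.98, 0.0], [-0.19, -0.98, 0.0]]
each row tw [-0.0, 0.0, 0.22]
```

>>> play_rows(translation=[[0.01,-1.0,0],[-0.01,-1.0,0],[-0.03,-1.0,0],[-0.06,-1.0,0],[-0.08,-1.0,0],[-0.1,-0.99,0],[-0.12,-0.99,0],[-0.14,-0.99,0]], twist=[[0,0,0.22],[0,0,0.22],[0,0,0.22],[0,0,0.22],[0,0,0.22],[0,0,0.22],[0,0,0.22],[0,0,0.22]], gripper=[-1,-1,-1,-1,-1,-1,-1,-1])

```text
time: 24.1
tool_pos: [0.5042, -0.0162, 0.2746]
ee_rot: [-3.14, -0.001, -3.125]
wrist_force: [0.9, -0.2, -1.9]
width: 0.0237
finger_force: 30.0
```

>>> play_rows(translation=[[-0.17,-0.98,0],[-0.19,-0.98,0],[0,0,0],[0,0,0],[0,0,0]], twist=[[0,0,0.22],[0,0,0.22],[0,0,0],[0,0,0],[0,0,0]], gripper=[-1,-1,-1,-1,-1])

```text
time: 24.6
tool_pos: [0.5193, -0.0921, 0.2758]
ee_rot: [-3.141, 0.0, 3.116]
wrist_force: [0.6, 0.1, -0.3]
width: 0.0236
finger_force: 30.0
```

```bash
python3 -c "
from h import *
go([.5195,-.093,.2225],3.1136)"
```

```text
t24.6 pos [ 0.5193 -0.0921  0.2758] rot [-3.141  0.     3.116] F [ 0.6  0.1 -0.3] w 0.0236 ff 30.0
total world [ 0.0002 -0.0009 -0.0533] rv [-0.     0.     0.002] rows 2
each row tr [-0.0, -0.01, 0.67]
each row tw [-0.0, 0.0, 0.01]
```

>>> play_rows(translation=[[0,-0.01,0.66],[0,-0.01,0.66],[0,0,0],[0,0,0],[0,0,0]], twist=[[0,0,0.01],[0,0,0.01],[0,0,0],[0,0,0],[0,0,0]], gripper=[-1,-1,-1,-1,-1])

```text
time: 25.1
tool_pos: [0.5203, -0.0933, 0.2258]
ee_rot: [-3.14, 0.005, 3.114]
wrist_force: [0.8, 1.4, -2.3]
width: 0.0233
finger_force: 30.0
```

```bash
python3 -c "
from h import *
print(st())
im=grab('side','s5.png')[:,:,::-1]
cv2.imwrite('pics/s5c.png',cv2.resize(im[200:350,220:370],(600,600)))"
```

```text
t25.1 pos [ 0.5203 -0.0933  0.2258] rot [-3.14   0.005  3.114] F [ 0.8  1.4 -2.3] w 0.0233 ff 30.0
```

View pics/s5c.png

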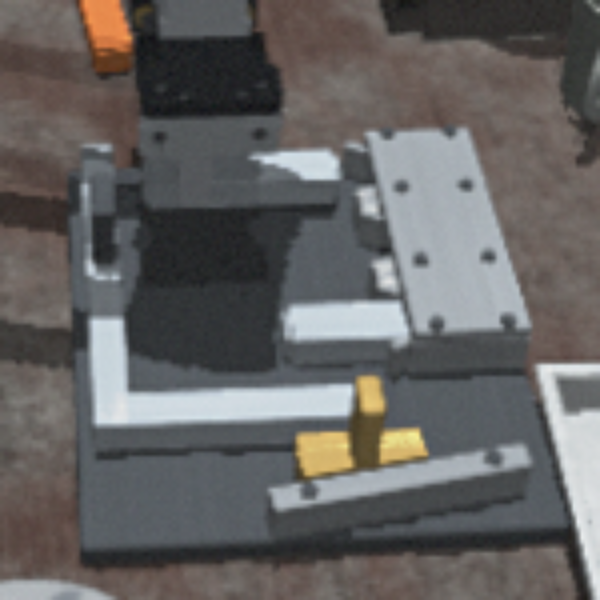

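The first blank sits in the right channel at crop (345,325). The held blank's front, at (340,180), lines up with the left mouth. Lowering and inserting it now.

>>> play_rows(translation=[[0,0,0.1],[0,0,0],[0,0,0]], twist=[[0,0,0],[0,0,0],[0,0,0]], gripper=[-1,-1,-1])

```text
time: 25.45
tool_pos: [0.5199, -0.0939, 0.2207]
ee_rot: [-3.14, 0.003, 3.113]
wrist_force: [0.3, 0.5, -1.3]
width: 0.0236
finger_force: 30.0
```

>>> play_rows(translation=[[-0.2,0,0],[-0.2,0,0],[-0.2,0,0],[-0.15,0,0],[0,0,0]], twist=[[0,0,0],[0,0,0],[0,0,0],[0,0,0],[0,0,0]], gripper=[-1,-1,-1,-1,-1])

```text
time: 25.95
tool_pos: [0.5509, -0.0948, 0.2206]
ee_rot: [-3.14, 0.004, 3.113]
wrist_force: [-0.0, -0.3, -1.2]
width: 0.0236
finger_force: 30.0
```

>>> play_rows(translation=[[-0.2,0,0],[-0.2,0,0],[-0.2,0,0],[-0.2,0,0],[-0.06,0,0],[0,0,0],[0,0,0]], twist=[[0,0,0],[0,0,0],[0,0,0],[0,0,0],[0,0,0],[0,0,0],[0,0,0]], gripper=[-1,-1,-1,-1,-1,-1,-1])

```text
time: 26.65
tool_pos: [0.5842, -0.0957, 0.2206]
ee_rot: [-3.14, 0.003, 3.113]
wrist_force: [0.5, 0.3, -1.9]
width: 0.024
finger_force: 30.0
```

>>> play_rows(translation=[[0,0,0],[0,0,0],[0,0,0],[0,0,-0.8],[0,0,-0.8],[0,0,-0.3],[0,0,0],[0,0,0]], twist=[[0,0,0],[0,0,0],[0,0,0],[0,0,0],[0,0,0],[0,0,0],[0,0,0],[0,0,0]], gripper=[-0.1,-0.1,-0.1,-0.1,-0.1,-0.1,0.1,0.1])

```text
time: 27.45
tool_pos: [0.5837, -0.0956, 0.2956]
ee_rot: [-3.14, 0.002, 3.113]
wrist_force: [-0.1, 1.2, 0.2]
width: 0.0512
finger_force: 0.0
```

```bash
python3 -c "
from h import *
im=grab('side','s6.png')[:,:,::-1];grab('top')
for c in('side','top'):print([np.round(d['centre'],4).tolist() for d in robot.spot_point('blank_a',c)])
cv2.imwrite('pics/s6c.png',cv2.resize(im[140:350,180:390],(600,600)))
go([.469,-.146,.295],3.1136)"
```

```text
[[0.613, -0.2083, 0.0161], [0.4807, 0.0901, 0.0012], [0.6139, -0.0961, 0.0157]]
[[0.4846, 0.0966, -0.0067], [0.6173, -0.1513, -0.001], [0.6118, -0.0944, 0.0154], [0.609, -0.2031, 0.0173]]
t27.6 pos [ 0.5837 -0.0955  0.2946] rot [-3.141 -0.     3.113] F [-1.5 -0.2 -0.3] w 0.0516 ff 0.0
total world [-0.1147 -0.0505  0.0004] rv [-0.001 -0.    -0.001] rows 4
each row tr [0.71, -0.34, -0.0]
each row tw [-0.0, -0.0, -0.0]
```

View pics/s6c.png

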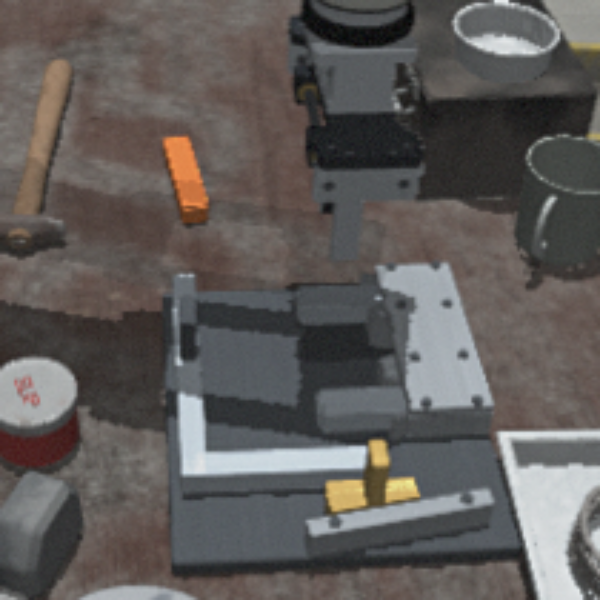

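Both blanks are inserted, at crop (340,305) and (360,410), and the bar is open. Next is the knob.

>>> play_rows(translation=[[0.71,-0.34,0],[0.71,-0.34,0],[0.71,-0.34,0],[0.71,-0.34,0],[0,0,0],[0,0,0]], twist=[[0,0,0],[0,0,0],[0,0,0],[0,0,0],[0,0,0],[0,0,0]], gripper=[0.1,0.1,0.1,0.1,0.1,0.1])

```text
time: 28.25
tool_pos: [0.4687, -0.1468, 0.2959]
ee_rot: [-3.14, 0.003, 3.112]
wrist_force: [0.4, 0.1, 0.5]
width: 0.0518
finger_force: 0.0
```

>>> play_rows(translation=[[0,0,0.6],[0,0,0.65],[0,0,0],[0,0,0],[0,0,0],[0,0,0],[0,0,0],[0,0,0]], twist=[[0,0,0],[0,0,0],[0,0,0],[0,0,0],[0,0,0],[0,0,0],[0,0,0],[0,0,0]], gripper=[0.1,0.1,0.1,-1,-1,-1,-1,-1])

```text
time: 29.05
tool_pos: [0.4698, -0.1463, 0.2479]
ee_rot: [-3.141, 0.007, 3.113]
wrist_force: [1.1, 5.8, 4.5]
width: 0.0299
finger_force: 30.0
```

>>> play_rows(translation=[[-0.2,0.03,0],[-0.3,0,0],[-0.3,0,0],[-0.3,0,0],[-0.3,0,0],[-0.3,0,0],[-0.1,0,0],[0,0,0]], twist=[[0,0,0],[0,0,0],[0,0,0],[0,0,0],[0,0,0],[0,0,0],[0,0,0],[0,0,0]], gripper=[-1,-1,-1,-1,-1,-1,-1,-1])

```text
time: 29.85
tool_pos: [0.542, -0.1478, 0.2479]
ee_rot: [-3.139, 0.006, 3.113]
wrist_force: [1.6, 1.7, 4.4]
width: 0.0298
finger_force: 30.0
```

>>> play_rows(translation=[[-0.1,0,0],[0,0,0]], twist=[[0,0,0],[0,0,0]], gripper=[-1,-1])

```text
time: 30.05
tool_pos: [0.5455, -0.1479, 0.2479]
ee_rot: [-3.139, 0.005, 3.113]
wrist_force: [-0.6, 1.8, 5.9]
width: 0.0296
finger_force: 30.0
```

>>> play_rows(translation=[[-0.1,0,0],[0,0,0]], twist=[[0,0,0],[0,0,0]], gripper=[-1,-1])

```text
time: 30.25
tool_pos: [0.5494, -0.148, 0.2479]
ee_rot: [-3.139, 0.005, 3.113]
wrist_force: [-1.0, 1.9, 6.4]
width: 0.0298
finger_force: 30.0
```

>>> play_rows(translation=[[-0.1,0,0],[0,0,0]], twist=[[0,0,0],[0,0,0]], gripper=[-1,-1])

```text
time: 30.45
tool_pos: [0.553, -0.1481, 0.2479]
ee_rot: [-3.14, 0.003, 3.113]
wrist_force: [-1.9, 1.7, 5.6]
width: 0.0297
finger_force: 30.0
```

>>> play_rows(translation=[[-0.1,0,0],[0,0,0],[0,0,0]], twist=[[0,0,0],[0,0,0],[0,0,0]], gripper=[-1,-1,-1])

```text
time: 30.75
tool_pos: [0.5554, -0.1482, 0.2478]
ee_rot: [-3.14, -0.003, 3.113]
wrist_force: [-9.1, 2.6, 10.9]
width: 0.0298
finger_force: 30.0
```

>>> play_rows(translation=[[-0.06,0,0],[0,0,0],[0,0,0]], twist=[[0,0,0],[0,0,0],[0,0,0]], gripper=[-1,-1,-1])

```text
time: 31.05
tool_pos: [0.5566, -0.1482, 0.2477]
ee_rot: [-3.14, -0.008, 3.113]
wrist_force: [-14.1, 3.4, 13.8]
width: 0.0298
finger_force: 30.0
```

```bash
python3 -c "
from h import *
print(st());grab('side','s7.png');grab('top')
for n in('blank_a','bar_knob','wedge_tab','channel_1'):
  for c in('side','top'):print(n,[np.round(d['centre'],4).tolist() for d in robot.spot_point(n,c)])"
```

```text
t31.1 pos [ 0.5566 -0.1482  0.2477] rot [-3.14  -0.008  3.113] F [-14.1   3.4  13.8] w 0.0298 ff 30.0
blank_a [[0.6175, -0.2064, 0.0146], [0.4797, 0.0888, 0.001], [0.6205, -0.0974, 0.0149]]
blank_a [[0.4808, 0.0941, -0.001]]
bar_knob [[0.5511, -0.1463, 0.0602], [0.621, -0.097, 0.0136]]
bar_knob [[0.5521, -0.1521, 0.062]]
wedge_tab [[0.5809, -0.2848, 0.067]]
wedge_tab [[0.5783, -0.2886, 0.0651]]
channel_1 [[0.6183, -0.2032, 0.0135], [0.6161, -0.1524, 0.0138], [0.6182, -0.0994, 0.0137], [0.3399, 0.1494, -0.0009]]
channel_1 [[0.6199, -0.0939, 0.0169], [0.6176, -0.1474, 0.0112]]
```

>>> play_rows(translation=[[0.06,0,0],[0,0,0],[0,0,0],[0,0,0],[0,0,-0.7],[0,0,-0.7],[0,0,0],[0,0,0]], twist=[[0,0,0],[0,0,0],[0,0,0],[0,0,0],[0,0,0],[0,0,0],[0,0,0],[0,0,0]], gripper=[-1,0.1,0.1,0.1,0.1,0.1,0.1,0.1])

```text
time: 32.35
tool_pos: [0.5571, -0.1482, 0.3028]
ee_rot: [-3.139, 0.004, 3.113]
wrist_force: [0.1, -0.1, -0.6]
width: 0.0515
finger_force: 0.0
```

```bash
python3 -c "
from h import *
import h
go([.5813,-.284,.305],1.542)"
```

```text
t32.4 pos [ 0.5571 -0.1482  0.3028] rot [-3.139  0.004  3.113] F [ 0.1 -0.1 -0.6] w 0.0515 ff 0.0
total world [ 0.0242 -0.1358  0.0022] rv [1.000e-03 5.000e-03 1.571e+00] rows 19
tr [[-0.04, -0.18, -0.0], [-0.05, -0.17, -0.0], [-0.07, -0.17, -0.0], [-0.08, -0.16, -0.0], [-0.09, -0.16, -0.0], [-0.11, -0.15, -0.0], [-0.12, -0.14, -0.0], [-0.13, -0.13, -0.0], [-0.14, -0.12, -0.0], [-0.15, -0.11, -0.0], [-0.16, -0.09, -0.0], [-0.16, -0.08, -0.0], [-0.17, -0.07, -0.0], [-0.17, -0.05, -0.0], [-0.18, -0.04, -0.0], [-0.18, -0.02, -0.0], [-0.18, -0.01, -0.0], [-0.18, 0.01, -0.0], [-0.18, 0.02, -0.0]]
each row tw [0.0, 0.0, 0.83]
```

>>> play_rows(translation=[[-0.04,-0.18,0],[-0.05,-0.17,0],[-0.07,-0.17,0],[-0.08,-0.16,0],[-0.09,-0.16,0],[-0.11,-0.15,0],[-0.12,-0.14,0],[-0.13,-0.13,0]], twist=[[0,0,0.83],[0,0,0.83],[0,0,0.83],[0,0,0.83],[0,0,0.83],[0,0,0.83],[0,0,0.83],[0,0,0.83]], gripper=[0.1,0.1,0.1,0.1,0.1,0.1,0.1,0.1])

```text
time: 33.15
tool_pos: [0.5671, -0.2058, 0.3001]
ee_rot: [-3.141, -0.0, 2.445]
wrist_force: [0.6, -0.4, 0.3]
width: 0.0516
finger_force: 0.0
```

>>> play_rows(translation=[[-0.14,-0.12,0],[-0.15,-0.11,0],[-0.16,-0.09,0],[-0.16,-0.08,0],[-0.17,-0.07,0],[-0.17,-0.05,0],[-0.18,-0.04,0],[-0.18,-0.02,0]], twist=[[0,0,0.83],[0,0,0.83],[0,0,0.83],[0,0,0.83],[0,0,0.83],[0,0,0.83],[0,0,0.83],[0,0,0.83]], gripper=[0.1,0.1,0.1,0.1,0.1,0.1,0.1,0.1])

```text
time: 33.95
tool_pos: [0.5771, -0.2632, 0.3001]
ee_rot: [-3.141, -0.0, 1.781]
wrist_force: [0.2, 0.4, 1.2]
width: 0.0516
finger_force: 0.0
```

>>> play_rows(translation=[[-0.18,-0.01,0],[-0.18,0.01,0],[-0.18,0.02,0],[0,0,0],[0,0,0]], twist=[[0,0,0.83],[0,0,0.83],[0,0,0.83],[0,0,0],[0,0,0]], gripper=[0.1,0.1,0.1,0.1,0.1])

```text
time: 34.45
tool_pos: [0.5808, -0.2843, 0.301]
ee_rot: [3.141, 0.0, 1.537]
wrist_force: [-0.7, -0.0, 0.7]
width: 0.0516
finger_force: 0.0
```

```bash
python3 -c "
from h import *
go([.5813,-.284,.243],1.542)"
```

```text
t34.5 pos [ 0.5808 -0.2843  0.301 ] rot [3.141 0.    1.537] F [-0.7 -0.   0.7] w 0.0516 ff 0.0
total world [ 0.0005  0.0003 -0.058 ] rv [ 0.     0.    -0.005] rows 2
each row tr [0.0, 0.01, 0.73]
each row tw [0.0, 0.0, -0.02]
```

>>> play_rows(translation=[[0,0.01,0.7],[0,0.01,0.7],[0,0,0],[0,0,0],[0,0,0],[0,0,0],[0,0,0],[0,0,0]], twist=[[0,0,0],[0,0,0],[0,0,0],[0,0,0],[0,0,0],[0,0,0],[0,0,0],[0,0,0]], gripper=[0.1,0.1,0.1,-1,-1,-1,-1,-1])

```text
time: 35.25
tool_pos: [0.5822, -0.2847, 0.2481]
ee_rot: [3.137, 0.003, 1.536]
wrist_force: [-0.5, -0.1, 0.5]
width: 0.0149
finger_force: 0.0
```

>>> play_rows(translation=[[0,0,0],[0,0,0]], twist=[[0,0,0],[0,0,0]], gripper=[-1,-1])

```text
time: 35.45
tool_pos: [0.5821, -0.2846, 0.2478]
ee_rot: [3.138, 0.002, 1.536]
wrist_force: [-0.0, 0.3, 3.0]
width: 0.0119
finger_force: 30.0
```

>>> play_rows(translation=[[0.03,0.18,0],[0.03,0.18,0],[0.03,0.18,0],[0.03,0.18,0],[0.03,0.18,0],[0,0,0]], twist=[[0,0,0],[0,0,0],[0,0,0],[0,0,0],[0,0,0],[0,0,0]], gripper=[-1,-1,-1,-1,-1,-1])

```text
time: 36.05
tool_pos: [0.6198, -0.2798, 0.2478]
ee_rot: [3.136, 0.003, 1.537]
wrist_force: [1.4, -1.1, 4.4]
width: 0.0119
finger_force: 30.0
```

>>> play_rows(translation=[[0.01,0.08,0],[0,0,0]], twist=[[0,0,0],[0,0,0]], gripper=[-1,-1])

```text
time: 36.25
tool_pos: [0.6218, -0.2797, 0.2478]
ee_rot: [3.138, 0.003, 1.536]
wrist_force: [-2.2, -1.2, 6.0]
width: 0.0121
finger_force: 30.0
```

>>> play_rows(translation=[[0.01,0.06,0],[0,0,0]], twist=[[0,0,0],[0,0,0]], gripper=[-1,-1])

```text
time: 36.45
tool_pos: [0.6231, -0.2797, 0.2478]
ee_rot: [-3.141, 0.003, 1.536]
wrist_force: [-7.5, -1.0, 8.1]
width: 0.0119
finger_force: 30.0
```

Jamming has started. I'll push on in small steps to about 17 N.

>>> play_rows(translation=[[0.01,0.06,0],[0,0,0]], twist=[[0,0,0],[0,0,0]], gripper=[-1,-1])

```text
time: 36.65
tool_pos: [0.6244, -0.2797, 0.2477]
ee_rot: [-3.137, 0.003, 1.535]
wrist_force: [-11.5, -0.5, 9.2]
width: 0.012
finger_force: 30.0
```

>>> play_rows(translation=[[0.01,0.04,0],[0,0,0],[0,0,0]], twist=[[0,0,0],[0,0,0],[0,0,0]], gripper=[-1,-1,-1])

```text
time: 36.95
tool_pos: [0.6251, -0.2797, 0.2477]
ee_rot: [-3.134, 0.003, 1.534]
wrist_force: [-15.1, -1.5, 10.7]
width: 0.0119
finger_force: 30.1
```

>>> play_rows(translation=[[0,0.04,0],[0,0,0],[0,0,0],[0,0,0]], twist=[[0,0,0],[0,0,0],[0,0,0],[0,0,0]], gripper=[-1,-1,-1,-1])

```text
time: 37.35
tool_pos: [0.626, -0.2798, 0.2476]
ee_rot: [-3.131, 0.002, 1.534]
wrist_force: [-18.1, -1.5, 11.5]
width: 0.012
finger_force: 30.1
```

>>> play_rows(translation=[[0,-0.15,0],[0,0,0],[0,0,0],[0,0,0],[0,0,-0.7],[0,0,-0.9],[0,0,-0.9],[0,0,0]], twist=[[0,0,0],[0,0,0],[0,0,0],[0,0,0],[0,0,0],[0,0,0],[0,0,0],[0,0,0]], gripper=[-1,0.1,0.1,0.1,0.1,0.1,0.1,0.1])

```text
time: 38.15
tool_pos: [0.6243, -0.2782, 0.3543]
ee_rot: [3.127, 0.007, 1.536]
wrist_force: [1.3, 0.6, 0.6]
width: 0.0516
finger_force: 0.0
```

>>> play_rows(translation=[[-0.5,-0.9,-0.1],[-0.5,-0.9,-0.1],[-0.5,-0.9,0],[-0.5,-0.9,0],[-0.5,-0.5,0],[0,0,0],[0,0,0],[0,0,0]], twist=[[0,0,0],[0,0,0],[0,0,0],[0,0,0],[0,0,0],[0,0,0],[0,0,0],[0,0,0]], gripper=[0.1,0.1,0.1,0.1,0.1,0.1,0.1,0.1])

```text
time: 38.95
tool_pos: [0.4566, -0.3718, 0.354]
ee_rot: [3.139, 0.0, 1.537]
wrist_force: [-0.5, -1.3, 0.4]
width: 0.0517
finger_force: 0.0
```

```bash
python3 -c "
from h import *
print(st())
im=grab('side','s8.png')[:,:,::-1];t=grab('top')[:,:,::-1]
for n in('blank_a','bar_knob','wedge_tab'):
  for c in('side','top'):print(n,[np.round(d['centre'],4).tolist() for d in robot.spot_point(n,c)])
cv2.imwrite('pics/s8c.png',np.hstack([cv2.resize(im[210:350,230:380],(400,373)),cv2.resize(t[130:215,270:360],(395,373))]))"
```

```text
t39.0 pos [ 0.4566 -0.3718  0.354 ] rot [3.139 0.    1.537] F [-0.5 -1.3  0.4] w 0.0517 ff 0.0
blank_a [[0.6163, -0.2061, 0.0136]]
blank_a [[0.4827, 0.0956, -0.0037], [0.6197, -0.0969, 0.014], [0.6128, -0.2044, 0.0142]]
bar_knob [[0.5505, -0.1471, 0.0605]]
bar_knob [[0.5526, -0.153, 0.0603]]
wedge_tab []
wedge_tab [[0.6226, -0.2811, 0.0669], [0.3576, -0.298, -0.0002]]
```

View pics/s8c.png

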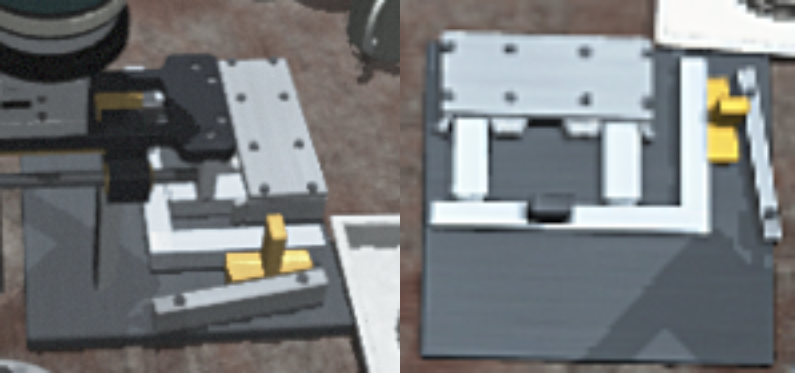

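The final picture shows both blanks home with the bar against their tails, at right-half crop (470,200) and (622,200). The wedge is up against the arm and the gripper is clear, so I'm handing it in.

```bash
python3 -c "
from bench import robot
print(robot.close_job())"
```

```text
the job is handed in; nothing more can be done
None
```

I loaded both aluminium blanks into the fixture, one in the left channel and one in the right. The clamp bar is closed against them and the wedge is jammed at about 18 N and let go. I handed the job in at about 39 s and no verdict came back. The orange bar, the hammer, the tape measure and the tin were left alone.

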